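Press the glide pads home along a curved guide rail

TASK

The five black glide pads stand proud in the curved guide rail. With closed fingertips, start on the pad next to the steel end stop and run along the curve to the open end in one stroke, staying down at the rail until the last pad is done, so that every pad in turn is pressed home; then lift clear. Use a light touch, do not shift or lift the rail, and leave the things around it where they are.

Things in the scene. Friction and masses are not known exactly. Their poses are not given: they have to be found in the camera images.
- rail: Curved aluminium channel rail, loose on the table, about 2.5 kg, 280 mm long, 40 mm wide, wall tops 28 mm above the table; centre line an arc of radius 300 mm. Origin under the middle pad, at table height; z up, +x to the outer (bulging) side, +y along the rail towards the end with the stop; the other end is open. Four flat bolted lugs at its foot reach 39 mm to either side.
- stop_top (a point): Centre of the top of the end stop: a steel block across the rail at its +y end, 16 mm thick, rising 14 mm above the wall tops, with a screw head 5 mm high on it. Its face is 38 mm from the centre of pad 1.
- pad_1 (a joint): How far glide pad 1 is pressed in, in m: 0 = fully proud, 0.008 = home. It slides straight down with about 3 N of friction, stays where it is left and stops hard at 0.008. It starts between 0 and 0.001.
- pad_1_top (a point): Centre of the top face of glide pad 1 (next to the stop). Slippery black plastic, 20 mm wide, 46 mm long, flat over its middle 10 mm, bevelled about 30 degrees to both ends so that a fingertip run along the rail presses it down. Pads are 48 mm apart. Top is 38.8 mm above the table fully proud, 30.8 mm home (2.8 mm above the wall tops).
- pad_2 (a joint): How far glide pad 2 is pressed in, in m: 0 = fully proud, 0.008 = home. It slides straight down with about 3 N of friction, stays where it is left and stops hard at 0.008. It starts between 0 and 0.001.
- pad_2_top (a point): Centre of the top face of glide pad 2. Slippery black plastic, 20 mm wide, 46 mm long, flat over its middle 10 mm, bevelled about 30 degrees to both ends so that a fingertip run along the rail presses it down. Pads are 48 mm apart. Top is 38.8 mm above the table fully proud, 30.8 mm home (2.8 mm above the wall tops).
- pad_3 (a joint): How far glide pad 3 is pressed in, in m: 0 = fully proud, 0.008 = home. It slides straight down with about 3 N of friction, stays where it is left and stops hard at 0.008. It starts between 0 and 0.001.
- pad_3_top (a point): Centre of the top face of glide pad 3. Slippery black plastic, 20 mm wide, 46 mm long, flat over its middle 10 mm, bevelled about 30 degrees to both ends so that a fingertip run along the rail presses it down. Pads are 48 mm apart. Top is 38.8 mm above the table fully proud, 30.8 mm home (2.8 mm above the wall tops).
- pad_4 (a joint): How far glide pad 4 is pressed in, in m: 0 = fully proud, 0.008 = home. It slides straight down with about 3 N of friction, stays where it is left and stops hard at 0.008. It starts between 0 and 0.001.
- pad_4_top (a point): Centre of the top face of glide pad 4. Slippery black plastic, 20 mm wide, 46 mm long, flat over its middle 10 mm, bevelled about 30 degrees to both ends so that a fingertip run along the rail presses it down. Pads are 48 mm apart. Top is 38.8 mm above the table fully proud, 30.8 mm home (2.8 mm above the wall tops).
- pad_5 (a joint): How far glide pad 5 is pressed in, in m: 0 = fully proud, 0.008 = home. It slides straight down with about 3 N of friction, stays where it is left and stops hard at 0.008. It starts between 0 and 0.001.
- pad_5_top (a point): Centre of the top face of glide pad 5 (last, at the open end). Slippery black plastic, 20 mm wide, 46 mm long, flat over its middle 10 mm, bevelled about 30 degrees to both ends so that a fingertip run along the rail presses it down. Pads are 48 mm apart. Top is 38.8 mm above the table fully proud, 30.8 mm home (2.8 mm above the wall tops).
- small_die: Bystander: small grey round punch die, 34 mm across, 20 mm high; origin at the centre of its underside.
- cap: Bystander: grey knurled round cap, 37 mm across, 25 mm high; origin at the centre of its underside.
- bored_die: Bystander: grey round punch die with a bore, 43 mm across, 25 mm high; origin at the centre of its underside.
- flat_ring: Bystander: flat brown ring, 72 mm across, 9 mm thick; origin at the centre of its underside.
- marker: Bystander: marker pen lying on the table, 118 mm long, 16 mm thick; origin at the centre of its underside.
- hex_key: Bystander: L-shaped hex key lying on the table, 108 mm long, 7 mm thick; origin at the centre of its underside.

How it is judged (in metres and radians):
On the way, in this order (a step that is already met when the one before it is completed fails the run):
1. the pad next to the stop is home while the last three pads are still proud (value of joint pad_1 above 0.005 m and value of joint each of pad_3, pad_4, pad_5 below 0.002 m), for 0.1 s.
2. the middle pad is home while the last pad is still proud (value of joint each of pad_1, pad_2, pad_3 above 0.005 m and value of joint pad_5 below 0.002 m), for 0.1 s.
3. all five pads are home (value of joint each of pad_1, pad_2, pad_3, pad_4, pad_5 above 0.005 m), for 0.1 s.
At the end, for the whole second after the job is handed in: All five pads are pressed to within 3 mm of home (joint values above 0.005); the rail lies flat, at rest, less than 15 mm from where it was; the bystanders are within 20 mm of their places (all of step 3 and distance of rail from where it was at the start of the episode below 0.015 m and angle between rail's own z axis and vertical below 0.05 rad and linear speed of rail below 0.01 m/s and distance of each of small_die, cap, bored_die, flat_ring, marker, hex_key from where it was at the start of the episode below 0.02 m); the robot touches nothing.
It fails at once if a pad is pressed home while the pad before it (nearer the stop) is still untouched ((value of joint pad_2 above 0.005 m and value of joint pad_1 below 0.0018 m) or (value of joint pad_3 above 0.005 m and value of joint pad_2 below 0.0018 m) or (value of joint pad_4 above 0.005 m and value of joint pad_3 below 0.0018 m) or (value of joint pad_5 above 0.005 m and value of joint pad_4 below 0.0018 m)).
It fails at once if the fingertips rise more than about 50 mm above the rail between the first pad and the last (value of joint pad_1 above 0.005 m and value of joint pad_5 below 0.005 m and z of the grasp point in the frame of rail above 0.1 m).
It fails at once if the rail is shifted by more than 15 mm or lifted (distance of rail from where it was at the start of the episode above 0.015 m or height (world z) of rail above 0.008 m).
It fails at once if the fingers bear on the rail or its pads with more than 50 N (contact force between the fingers and rail above 50 N).
It fails at once if a bystander is moved by more than 20 mm (distance of any of small_die, cap, bored_die, flat_ring, marker, hex_key from where it was at the start of the episode above 0.02 m).
It also fails if it takes over 40 s, if anything falls off the work surface, if the arm or the gripper's body presses on something with over 40 N, if the wrist force passes 120 N, or if a joint passes its speed limit or range.

ROBOT

A 6-joint arm with a two-finger parallel gripper is mounted at the origin on a cart in front of the work surface, level with it; the furniture and walls round the work are solid. World frame = base frame: x ahead of the robot, y to its left, z up, the work surface at z = 0. Lengths are in m, angles in degrees, forces in N, time in s.
With the tool pointing down it reaches from about 0.325 to 0.85 m from the base axis. Payload 15.5 kg.
Tool frame: the origin (TCP) lies midway between the tips of the shut fingers; the grasp point (between the pads) lies 19 mm behind it; y points along the fingers, x is the direction in which the jaws open and shut, and the axes are right-handed (so a half turn about y gives the same grasp; the last joint's range is limited). The gripper opens to 91 mm and grips with 3 to 60 N. Pads are 32 mm wide; open, the fingers measure 118 mm over their backs; the gripper's body (76 mm by 178 mm) begins 60 mm behind the grasp point.
Start: joints at [59.559, 28.281, 77.091, -0, 74.628, -5.472], TCP at [0.264, 0.567, 0.214] pointing down, gripper open.
Joint ranges: [-166.48, 166.48], [-47.26, 123.95], [12.59, 153.08], [-70.14, 250.14], [6.76, 159.57], [-176.63, 176.63]. Speed limits (degrees/s): [108.29, 108.29, 147.25, 172.46, 172.46, 172.46].

INTERFACE

Orientations are given as a 3x3 rotation matrix whose columns are the frame's x, y, z axes.
In Python, from bench import ctrl gives the robot as it stands. The module is installed in compiled form; this text tells all that it offers. Calls block until the motion is done:
- ctrl.goto(position, orientation): joint-space move of the TCP to a pose.
- ctrl.move_l(position, vel=0.15, ori=None, contact_N=None): straight line of the TCP; ori=None keeps the orientation; vel is the mean speed in m/s. With contact_N (N) it stops when the force on the tool has changed by that much, and returns True; else False.
- ctrl.movej(angles): joint-space move.
- ctrl.command_gripper(opening): opening from 0.0 (shut) to 1.0 (fully open); the grip force is fixed at half the most; returns when the fingers have stopped.
- ctrl.sleep(seconds).
- ctrl.ik(position, orientation): joint angles nearest the present ones, or None.
- ctrl.read_camera(name): name is "side" or "top" or "wrist"; returns the picture (420x560x3 uint8, blue, green, red); there is no depth.
- ctrl.camera_params(name): a dict with "fx", "fy", "cx", "cy" (pixels), "pose" (4x4, takes a point from camera to world coordinates); the wrist camera has in their place "T_tool_cam" (4x4, takes a point from camera to tool coordinates, whose origin is the TCP and whose axes are the tool frame's). Camera axes: x right, y up, looking along -z (the intrinsics and any distortion apply to the point x, -y, -z); pixel columns grow to the right and rows downward; lengths in m; the calibration is good to about 2 mm. A picture is of the moment at which its call begins: read the wrist's pose just before it. camera_params takes no time and is no camera call.
A pose or a line that the arm cannot do raises ctrl.MotionError and nothing moves.
- ctrl.sign_off(): hands the job in, once; it reports no verdict.
Readings, each from a call of its own:
- ctrl.current_t(): time.
- ctrl.current_q(): joint angles.
- ctrl.current_dq(): joint speeds.
- ctrl.current_effort(): joint torques, N m.
- ctrl.current_tool_pos(): TCP position.
- ctrl.current_eef_rot(): TCP orientation.
- ctrl.current_contact_force(): force on the tool from outside, world axes, zero at the start.
- ctrl.current_wrist_torque(): the same for the moment, N m.
- ctrl.current_grip_width(): opening from 0.0 (shut) to 1.0 (fully open).
Only numpy, scipy, OpenCV 4.12 (cv2) and the standard library are available. Lean on these libraries where they do the work, as an engineer would, in place of code of your own. Each camera call takes 0.05 s, during which the arm holds its last target.

## Working session

There is one attempt and no reset: what is moved stays moved. The work goes in short steps, each a Python script; the robot and the scene stay as the last script left them, time stands still between calls to the robot, and variables do not carry over. Pictures are saved under pics/ and viewed, and the job is handed in when it is done.

```bash
mkdir -p pics
python3 - <<'E'
from bench import ctrl
import cv2,numpy as np
np.set_printoptions(precision=4,suppress=True)
for n in ["top","side","wrist"]:
    p=ctrl.camera_params(n);print(n,p)
    cv2.imwrite(f"pics/{n}0.png",ctrl.read_camera(n))
print(ctrl.current_t(),ctrl.current_tool_pos(),ctrl.current_eef_rot(),ctrl.current_contact_force())
E
```

```text
top {'fx': 503.3219910667143, 'fy': 503.3219910667143, 'cx': 283.4020183577058, 'cy': 212.69805156823043, 'pose': array([[ 0.0124,  0.993 , -0.1173,  0.5004],
       [-0.9999,  0.0114, -0.0093,  0.1555],
       [-0.0079,  0.1174,  0.993 ,  1.1   ],
       [ 0.    ,  0.    ,  0.    ,  1.    ]])}
side {'fx': 534.3925778088419, 'fy': 534.3925778088419, 'cx': 278.56174790707405, 'cy': 210.35343349608416, 'pose': array([[-0.9959,  0.0514, -0.0749,  0.5169],
       [-0.0906, -0.6159,  0.7826,  0.9136],
       [-0.0059,  0.7861,  0.618 ,  0.6601],
       [ 0.    ,  0.    ,  0.    ,  1.    ]])}
wrist {'fx': 308.79881132014197, 'fy': 308.79881132014197, 'cx': 281.5267896022836, 'cy': 212.1076914770531, 'T_tool_cam': array([[ 1.    ,  0.0008, -0.0011, -0.0002],
       [-0.0013,  0.2783, -0.9605, -0.1715],
       [-0.0005,  0.9605,  0.2783,  0.0785],
       [ 0.    ,  0.    ,  0.    ,  1.    ]])}
0.15 [0.2637 0.5663 0.2135] [[ 0.4221 -0.0004 -0.9065]
 [ 0.9065 -0.0008  0.4221]
 [-0.0009 -1.      0.0001]] [-0.0705 -0.4442  0.2332]
```

View pics/top0.png

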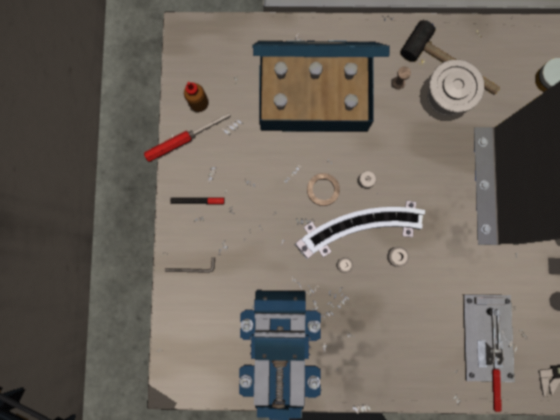

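View pics/side0.png

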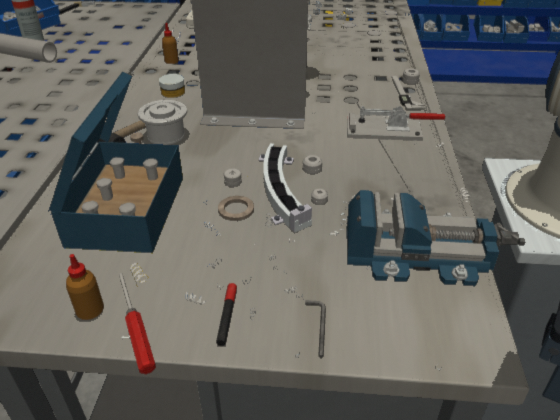

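View pics/wrist0.png

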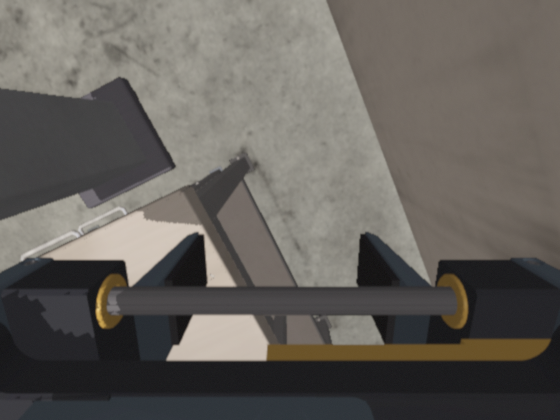

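The top view shows the white arc rail from the stop end (about (305,247)) to the open end (about (422,215)), bulging up the image (+x). The cap and dies lie close by, and a tall block stands to the right. The side view shows the stop at about (300,218). The wrist view does not show the rail. Next I'll zoom in.

Run:
```python
import cv2,numpy as np
t=cv2.imread("pics/top0.png");s=cv2.imread("pics/side0.png")
cv2.imwrite("pics/topz.png",cv2.resize(t[190:265,285:435],None,fx=5,fy=5,interpolation=cv2.INTER_CUBIC))
cv2.imwrite("pics/sidez.png",cv2.resize(s[135:235,250:325],None,fx=6,fy=6,interpolation=cv2.INTER_CUBIC))
```

```text
(no output)
```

View pics/topz.png

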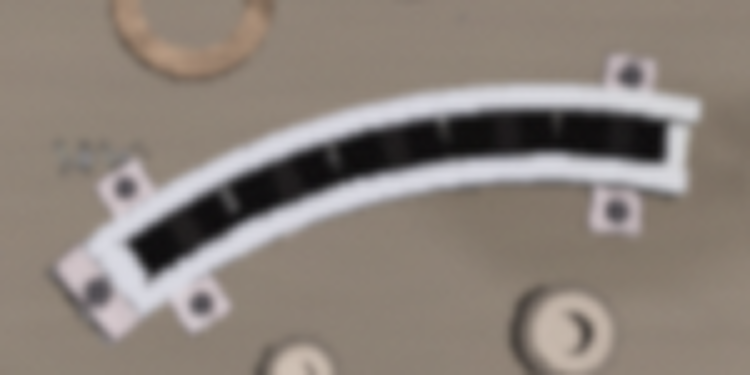

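View pics/sidez.png

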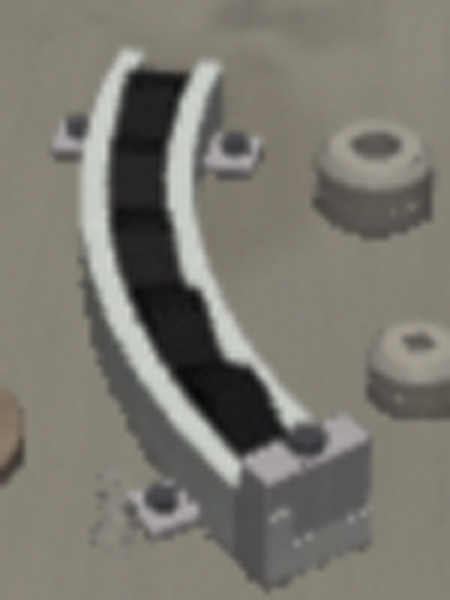

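```bash
cat > h.py <<'E'
import cv2,numpy as np
from bench import ctrl
from scipy.optimize import least_squares
np.set_printoptions(precision=4,suppress=True)
def rays(p,uv,T=None):
    T=p["pose"] if T is None else T
    uv=np.atleast_2d(uv).astype(float)
    d=np.c_[(uv[:,0]-p["cx"])/p["fx"],-(uv[:,1]-p["cy"])/p["fy"],-np.ones(len(uv))]@T[:3,:3].T
    return T[:3,3],d
def onz(p,uv,z,T=None):
    o,d=rays(p,uv,T); s=(z-o[2])/d[:,2]; return o+d*s[:,None]
def arcfit(P,half=0.119):
    f=lambda c:np.hypot(P[:,0]-c[0],P[:,1]-c[1])-0.3
    m=P.mean(0); r=least_squares(f,[m[0]-.29,m[1]-.08],loss='soft_l1',f_scale=.005)
    c=r.x
    rf=least_squares(lambda c:np.hypot(P[:,0]-c[0],P[:,1]-c[1])-c[2],[*c,.3]).x
    a=np.arctan2(P[:,1]-c[1],P[:,0]-c[0])
    return c,a,rf
E
python3 - <<'E'
from h import *
t=cv2.imread("pics/top0.png");p=ctrl.camera_params("top")
roi=np.zeros(t.shape[:2],np.uint8);roi[200:256,290:430]=1
m=((t.max(2)<60)&(roi>0)).astype(np.uint8)
n,l,st,ce=cv2.connectedComponentsWithStats(m)
print(st,ce)
m=cv2.morphologyEx(m,cv2.MORPH_CLOSE,np.ones((3,3)));n,l,st,ce=cv2.connectedComponentsWithStats(m)
k=1+np.argmax(st[1:,4]);vs,us=np.where(l==k)
P=onz(p,np.c_[us,vs],0.034)
c,a,rf=arcfit(P)
print("c",c,"free",rf,"len mm",300*(a.max()-a.min()),"angs",np.degrees([a.min(),a.max()]))
lo,hi=np.percentile(a,[.5,99.5]);mid=(a.min()+a.max())/2
print("origin top",c+.3*np.array([np.cos(mid),np.sin(mid)]),np.degrees(mid))
# side-check of pads: black mask
s=cv2.imread("pics/side0.png");ps=ctrl.camera_params("side")
roi=np.zeros(s.shape[:2],np.uint8);roi[140:213,262:300]=1
m=((s.max(2)<60)&(roi>0)).astype(np.uint8);n,l,st,ce=cv2.connectedComponentsWithStats(m)
k=1+np.argmax(st[1:,4]);vs,us=np.where(l==k);print(st[k])
P=onz(ps,np.c_[us,vs],0.034);c,a,rf=arcfit(P)
mid=(a.min()+a.max())/2
print("side",c,rf,300*(a.max()-a.min()),c+.3*np.array([np.cos(mid),np.sin(mid)]),np.degrees(mid))
# stop top corners from top zoom
for n,uvz in (("stop",(97,292)),("lug1",(126,188)),("lug2",(202,303)),("lug3",(617,211)),("lug4",(631,76))):
    print(n,onz(p,(uvz[0]/5+285-.4,uvz[1]/5+190-.4),0.047 if n=="stop" else 0.01))
E
```

```text
[[     0      0    560    420 234419]
 [   312    213    106     31    781]] [[279.2181 209.4563]
 [364.1088 222.6312]]
c [ 0.3221 -0.072 ] free [ 0.3227 -0.0718  0.2994] len mm 232.12515496218097 angs [-8.9008 35.4318]
origin top [ 0.6141 -0.0031] 13.265497110787502
[269 147  29  64 602]
side [ 0.3215 -0.0643] [ 0.3254 -0.0636  0.2961] 233.49462297652843 [0.6128 0.0074] 13.832211042757626
stop [[0.551  0.1214 0.047 ]]
lug1 [[0.5981 0.1079 0.01  ]]
lug2 [[0.5486 0.0748 0.01  ]]
lug3 [[ 0.5906 -0.1048  0.01  ]]
lug4 [[ 0.6497 -0.1119  0.01  ]]
```

```bash
cat >> h.py <<'E'
C=np.array([.3221,-.072]);MID=np.radians(13.265)
def at(s):  # arc coordinate m, + towards stop
    a=MID+s/.3; return C+.3*np.array([np.cos(a),np.sin(a)]),a
def R(a): c,s=np.cos(a),np.sin(a); return np.array([[c,0,-s],[s,0,c],[0,-1,0]],float)
E
python3 - <<'E'
from h import *
ctrl.command_gripper(0.0)
xy,a=at(.096);print(xy,np.degrees(a))
for s in np.linspace(.096,-.13,6):
    q,b=at(s);print(s,q,ctrl.ik([*q,.032],R(b)))
ctrl.goto([*xy,.16],R(a))
print(ctrl.current_t(),ctrl.current_tool_pos(),ctrl.current_contact_force(),ctrl.current_grip_width())
pos=ctrl.current_tool_pos();rot=ctrl.current_eef_rot()
w=ctrl.read_camera("wrist");cv2.imwrite("pics/w1.png",w)
np.savez("w1.npz",pos=pos,rot=rot)
p=ctrl.camera_params("wrist");T=np.eye(4);T[:3,:3]=rot;T[:3,3]=pos;T=T@p["T_tool_cam"]
for i in range(5):
    q,b=at(.096-.048*i)
    v=np.linalg.inv(T)@np.array([*q,.0385,1]);u=(p["cx"]+p["fx"]*v[0]/-v[2],p["cy"]-p["fy"]*v[1]/-v[2]);print(i+1,u)
    if -2e3<u[0]<2e3 and -2e3<u[1]<2e3: cv2.circle(w,(int(u[0]),int(u[1])),3,(0,0,255),-1)
v=np.linalg.inv(T)@np.array([*at(.142)[0],.047,1]);u=(p["cx"]+p["fx"]*v[0]/-v[2],p["cy"]-p["fy"]*v[1]/-v[2]);print("stop",u)
cv2.circle(w,(int(u[0]),int(u[1])),3,(0,255,0),-1);cv2.imwrite("pics/w1a.png",w)
E
```

```text
[0.5776 0.0852] 31.599649444186344
0.096 [0.5776 0.0852] [  2.5313  38.1254  92.9414  -0.      48.9331 -29.0683]
0.0508 [0.5983 0.0451] [ -1.3937  39.0131  90.5309  -0.      50.456  -24.3608]
0.005599999999999994 [0.6128 0.0023] [ -5.3689  39.7311  88.6041  -0.      51.6648 -19.7035]
-0.039599999999999996 [ 0.6206 -0.0422] [ -9.3875  40.2635  87.1874  -0.      52.5491 -15.0894]
-0.08480000000000001 [ 0.6217 -0.0873] [-13.4441  40.5981  86.3018  -0.      53.1001 -10.5135]
-0.13 [ 0.616  -0.1321] [-17.5348  40.7273  85.9608  -0.      53.3119  -5.9716]
3.5917 [0.5775 0.0861 0.1601] [-0.002   0.4178 -0.2194] 0.004925534924112565
1 (np.float64(280.787954702571), np.float64(206.84187365843107))
2 (np.float64(277.05273179127454), np.float64(251.8196604820316))
3 (np.float64(266.52388110728293), np.float64(292.17341379810074))
4 (np.float64(250.17007598256052), np.float64(327.6303508750752))
5 (np.float64(228.8714653129367), np.float64(358.0852721637061))
stop (np.float64(276.9378229247587), np.float64(160.93873117540275))
```

View pics/w1a.png

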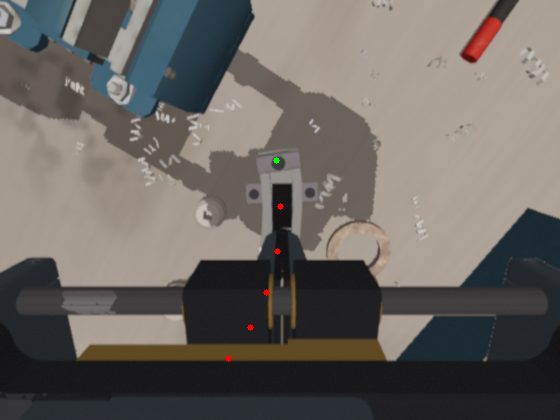

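The prediction fits the wrist view: pad 1's dot at (281,207) sits on the black pad, and the stop's dot at (277,161) is beside the screw head at (279,162). Now I'll press pad 1.

Run:
```python
from h import *
xy,a=at(.096)
ctrl.move_l([*xy,.055],vel=.1,ori=R(a))
f0=np.array(ctrl.current_contact_force())
hit=ctrl.move_l([*xy,.0290],vel=.015,contact_N=9)
print(hit,ctrl.current_tool_pos(),np.array(ctrl.current_contact_force())-f0,ctrl.current_t())
ctrl.sleep(.2)
print(ctrl.current_tool_pos(),np.array(ctrl.current_contact_force())-f0,ctrl.current_t())
```

```text
True [0.5776 0.0852 0.031 ] [-0.7257  1.4482  7.9087] 6.2917
[0.5776 0.0852 0.031 ] [-1.4816  1.3719  8.7111] 6.4917
```

Contact came at z = 0.0310, against 0.0308 expected for home. Pad 1 is down, so I'll run the stroke at z = 0.0315.

Run:
```python
from h import *
f0=np.array([0,.4,-.2])
for s in np.arange(.096,-.1121,-.016):
    xy,a=at(s)
    hit=ctrl.move_l([*xy,.0315],vel=.03,ori=R(a),contact_N=22)
    print(round(s,3),hit,ctrl.current_tool_pos(),np.array(ctrl.current_contact_force())-f0,round(ctrl.current_t(),2))
    if hit: break
```

```text
0.096 False [0.5776 0.0852 0.0314] [-0.1767 -0.4581  0.5864] 6.74
0.08 False [0.5858 0.0713 0.0316] [-0.1019  0.9926  2.8566] 7.42
0.064 False [0.5932 0.0568 0.0316] [ 1.708  -1.4906  2.0666] 8.11
0.048 False [0.5995 0.0423 0.0315] [ 0.0705 -0.6387  1.9201] 8.79
0.032 False [0.6052 0.0274 0.0315] [0.4176 0.281  2.1585] 9.47
0.016 False [0.6102 0.0119 0.0315] [ 0.6025 -0.8421  2.8716] 10.16
0.0 False [ 0.6142 -0.0034  0.0315] [ 0.3629 -2.3942  2.4889] 10.84
-0.016 False [ 0.6174 -0.0189  0.0315] [-0.5608  0.8467  3.1412] 11.53
-0.032 False [ 0.6199 -0.035   0.0316] [ 0.7592 -1.652   2.8238] 12.21
-0.048 False [ 0.6214 -0.0508  0.0315] [-0.4593 -1.2389  2.0317] 12.89
-0.064 False [ 0.6221 -0.0667  0.0315] [ 0.1057 -0.1883  2.6423] 13.57
-0.08 False [ 0.6219 -0.0829  0.0315] [-0.1384 -1.2235  1.8738] 14.26
-0.096 False [ 0.6209 -0.0988  0.0315] [-0.1383 -0.6047  2.5133] 14.94
-0.112 False [ 0.6191 -0.1146  0.0315] [-0.6001 -0.8499  3.1921] 15.62
```

Run:
```python
from h import *
xy,a=at(-.112)
ctrl.sleep(.2)
ctrl.move_l([*xy,.2],vel=.12)
ctrl.goto([.48,.35,.22],R(np.radians(50)))
print(ctrl.current_t(),ctrl.current_contact_force())
t=ctrl.read_camera("top");s=ctrl.read_camera("side")
cv2.imwrite("pics/top2.png",t);cv2.imwrite("pics/side2.png",s)
t0=cv2.imread("pics/top0.png");s0=cv2.imread("pics/side0.png")
z=lambda i:cv2.resize(i[135:235,215:335],None,fx=3.3,fy=3.3,interpolation=cv2.INTER_CUBIC)
y=lambda i:cv2.resize(i[165:275,285:435],(396,290),interpolation=cv2.INTER_CUBIC)
cv2.imwrite("pics/cmp.png",np.vstack([np.hstack([y(t0),y(t)]),np.hstack([z(s0),z(s)])[:310]]))
p=ctrl.camera_params("top")
m=np.zeros(t.shape[:2],np.uint8);m[200:256,290:430]=((t.max(2)<60)[200:256,290:430])
m=cv2.morphologyEx(m,cv2.MORPH_CLOSE,np.ones((3,3)))
vs,us=np.where(m);P=onz(p,np.c_[us,vs],.030);c,a,rf=arcfit(P);mid=(a.min()+a.max())/2
print(c,rf,c+.3*np.array([np.cos(mid),np.sin(mid)]),np.degrees(mid))
```

```text
19.1417 [-0.77   -0.243  -0.1046]
[ 0.3223 -0.0729] [ 0.3206 -0.0732  0.3018] [ 0.6141 -0.0031] 13.46063635200227
```

View pics/cmp.png

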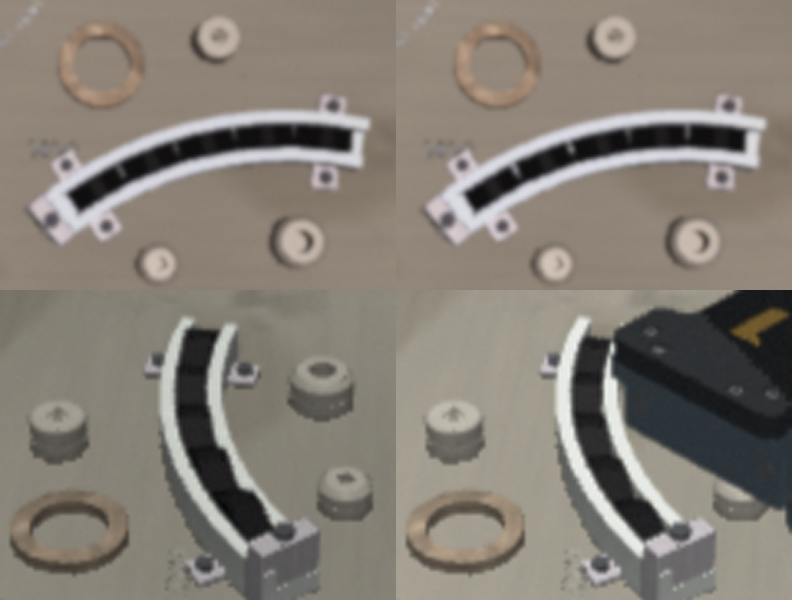

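View pics/top2.png

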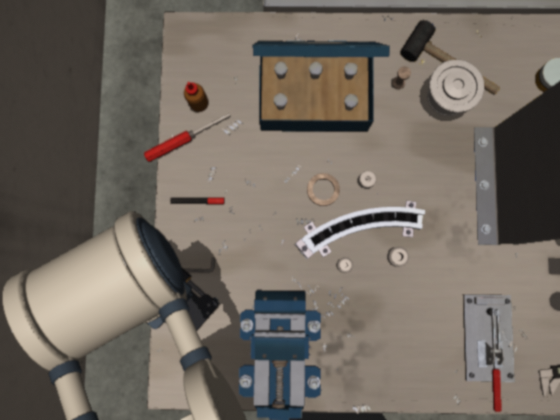

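The before/after views show the rail and its neighbours at the same pixels. In the side view the pads now all sit low, with even steps, near the wall tops. The gripper is clear of everything, with about zero force on the tool. I'm handing in.

```bash
python3 -c "
from bench import ctrl
print(ctrl.current_t(),ctrl.current_contact_force());print(ctrl.sign_off())"
```

```text
19.2417 [ 0.63757339 -0.12173845 -0.68642725]
the job is handed in; nothing more can be done
None
```

I pressed all five pads home in one stroke and handed the job in at about 19 s. No verdict is reported, so the result rests on the checks below.

**What I did:** I located the rail from the top camera and checked that against the stop, which agreed to about 1 mm, and against the wrist view. With closed fingertips I pressed pad 1 until contact at z = 31.0 mm; home should be 30.8 mm. I then followed the arc to 16 mm past pad 5's centre at z ≈ 31.5 mm, with about 2–4 N on the tool at each reading, and lifted clear.

**Last checks:**
- **Pads:** they look evenly low in the side view. Their travel was not measured directly; I infer it from the fingertip height held over them.
- **Rail:** its middle measured at the same spot before and after, (0.6141, -0.0031), with the angle within 0.2°.
- **Bystanders:** the small die, cap, bored die, flat ring and marker are at the same pixels as before in the top view. The arm hid the hex key in the final picture. The stroke never went near it, but I did not see it again.
- **Robot:** clear of everything, with force on the tool about zero.

**One disagreement:** the early side-camera estimate of the rail's middle differed from the top view by about 10 mm along y. I put this down to the side view's shallow angle and the walls hiding part of the pads. I used the top view, which the wrist view and the contact then supported.

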